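# Shut down the dryer and lift out the short harmonica with the tongs

### The job

The harmonicas have finished drying, so shut the warm-air dryer down with its keys, one at a time: press the left key (heat off) right down and let it come up, then the middle key (fan off), and leave the right key (start) alone. The harmonicas are still hot, so do not touch them yourself: pick up the kitchen tongs by the black sleeves of their arms, close the tips on the short harmonica and lift it at least 6 cm straight off the rack, leaving the two long ones standing and the tin, tuner and capo undisturbed. Finish while holding it there, still, gripped in the tongs with nothing else supporting it.

Things in the scene. Friction and masses are not known exactly. Their poses are not given: they have to be found in the camera images.
- dryer: white warm-air dryer, fixed, 220 mm deep (x) by 214 mm wide (y); origin on the surface under its centre, x axis away from the robot, y axis to the robot's left. A low front strip 40 mm high (x -110 to -45 mm) carries three keys in a row; behind it the housing steps up to the rack
- rack (a point): centre of the dryer's flat dark wire rack, on its top, 70 mm above the surface; rack 145 mm (x) by 200 mm (y). Three harmonicas stand on it side by side along y, about 65 mm apart (a short and two long ones, in any order), each lengthwise along x within 0.1 rad
- key_heat_top (a point): centre of the top of the left key (heat off) as the robot sees it, at the dryer's +y side: black square key cap 24 x 24 mm, its top 8 mm above the front strip and 48 mm above the surface; keys are 48 mm apart
- key_heat (a joint): travel of the left key in m: 0 up, 0.005 right down; a spring key that starts to give at 1.5 N, is right down at 4 N and springs up when let go
- key_fan_top (a point): centre of the top of the middle key (fan off), same cap
- key_fan (a joint): travel of the middle key in m, as the left key
- key_start_top (a point): centre of the top of the right key (start), same cap; not to be pressed
- key_start (a joint): travel of the right key in m, as the left key
- harp_short: stainless steel harmonica standing lengthwise on its open back on the rack, mouth holes up: 64 mm long (x axis), 24 mm thick over its flat upright cover plates (y axis; plates reach from the underside up to 21 mm), 27 mm high in all, about 60 g; origin at the centre of its underside. The short one, 6 holes: the one to lift
- harp_long_a: stainless steel harmonica standing lengthwise on its open back on the rack, mouth holes up: 102 mm long (x axis), 24 mm thick over its flat upright cover plates (y axis; plates reach from the underside up to 21 mm), 27 mm high in all, about 110 g; origin at the centre of its underside. A long one, 10 holes: leave it standing
- harp_long_b: stainless steel harmonica standing lengthwise on its open back on the rack, mouth holes up: 102 mm long (x axis), 24 mm thick over its flat upright cover plates (y axis; plates reach from the underside up to 21 mm), 27 mm high in all, about 110 g; origin at the centre of its underside. The other long one, 10 holes: leave it standing
- tongs: steel kitchen tongs, 90 g, 225 mm long, lying on their side at the robot's left: both arms level side by side, 24 mm high edgewise, closing horizontally. Origin on the underside (on the surface while lying), on the centre line, midway along the black arm sleeves, near the balance point; x points to the tips, z up. Hinge at x -90 mm, hanging ring to -124, tip ends +103 mm
- tongs_tips (a point): point midway between the two tip pads (each 30 mm long, 20 mm high), 88 mm ahead of the tongs' origin and 12 mm above their underside; axes as the tongs. The tips are 56 mm apart at rest, 43 mm when the arms are squeezed to 47 mm over the sleeves (outer sleeve faces then parallel), 24 mm (tip pads then parallel) at 38 mm
- tong_left: the tongs' left arm (y positive side) with sleeve and tip; origin at its hinge pin. Each black sleeve runs from 28 mm behind to 30 mm ahead of the tongs' origin; at rest 54 mm over the outsides of both sleeves there. Both arms move together, sprung open: about 7 N on each sleeve at rest, 9 N when closed on a 24 mm thing
- tong_right: the tongs' right arm, mirror image of the left; origin at its hinge pin
- pick_tin: round aluminium tin of picks, 74 mm across, 23 mm high, origin at the centre of its underside; bystander right of the dryer
- tuner: black plastic clip-on tuner, about 58 x 32 mm and 37 mm high, origin under its middle; bystander beyond the tongs
- capo: aluminium capo lying flat, about 145 x 60 mm, 12 mm high, origin near the middle of its bar; bystander left of the tongs
Mind the look-alikes: they are no part of the job. Of the things like the tongs, leave any that is brown; of the rest the smaller one is meant.

How it is judged:
On the way, in this order (a step that is already met when the one before it is completed fails the run):
1. the left key (heat off) is pressed right down, the other two up (value of joint key_heat above 0.004 m and value of joint each of key_fan, key_start below 0.0015 m), for 0.05 s.
2. with the left key up again, the middle key (fan off) is pressed right down (value of joint key_fan above 0.004 m and value of joint key_heat below 0.0015 m), for 0.05 s.
3. with all keys up, the tongs are picked up off the surface by their arms, held in the fingers (value of joint each of key_heat, key_fan below 0.0015 m and contact force between the fingers and tong_left above 1 N and contact force between the fingers and tong_right above 1 N and height (world z) of tongs above 0.02 m), for 0.2 s.
4. the tongs, squeezed by the fingers, are closed on the short harmonica (contact force between harp_short and tong_left above 0.5 N and contact force between harp_short and tong_right above 0.5 N and contact force between the fingers and tong_left above 1 N and contact force between the fingers and tong_right above 1 N), for 0.2 s.
At the end, for the whole second after the job is handed in: the short harmonica is pinched by both tong tips (over 0.5 N each), fingers squeezing both arms, underside 50 mm or more above the rack, still (0.03 m/s, 0.3 rad/s), nothing else touching it or the tongs; keys up; long harmonicas upright within 20 mm, tin, tuner and capo within 30 mm of their starts (all of step 4 and z of harp_short in the frame of dryer above 0.12 m and contact force between each of harp_short, tongs and dryer below 0.2 N and contact force between harp_short and the arm below 0.2 N and contact force between harp_short and the fingers below 0.2 N and contact force between each of harp_short, tongs and harp_long_a below 0.2 N and contact force between each of harp_short, tongs and harp_long_b below 0.2 N and linear speed of harp_short below 0.03 m/s and angular speed of harp_short below 0.3 rad/s and distance of each of harp_long_a, harp_long_b from where it was at the start of the episode below 0.02 m and angle between each of harp_long_a, harp_long_b's own z axis and vertical below 0.15 rad and distance of each of pick_tin, tuner, capo from where it was at the start of the episode below 0.03 m and value of joint each of key_heat, key_fan, key_start below 0.0015 m); the arm keeps its last pose, push and grip.
It fails at once if the right key (start) is pressed (value of joint key_start above 0.0025 m).
It fails at once if two keys are down at the same time (value of joint each of key_heat, key_fan above 0.002 m).
It fails at once if the robot itself touches a hot harmonica (contact force between any of the fingers, the arm and harp_short above 0.5 N or contact force between any of the fingers, the arm and harp_long_a above 0.5 N or contact force between any of the fingers, the arm and harp_long_b above 0.5 N).
It fails at once if a long harmonica is shifted over 20 mm or knocked over (distance of any of harp_long_a, harp_long_b from where it was at the start of the episode above 0.02 m or angle between any of harp_long_a, harp_long_b's own z axis and vertical above 0.5 rad).
It fails at once if the tin, tuner or capo is disturbed (moved over 30 mm) (distance of any of pick_tin, tuner, capo from where it was at the start of the episode above 0.03 m).
It also fails if it takes over 61 s, if anything falls off the work surface, if the arm or the gripper's body presses on something with over 40 N, if the wrist force passes 120 N, or if a joint passes its speed limit or range.

### The arm

A 6-joint arm with a two-finger parallel gripper is mounted at the origin on the work surface. World frame = base frame: x ahead of the robot, y to its left, z up, the work surface at z = 0. Lengths are in m, angles in rad, forces in N, time in s.
With the tool pointing down it reaches from about 0.3 to 0.75 m from the base axis. Payload 8.5 kg.
Tool frame: the origin (TCP) lies midway between the tips of the shut fingers; the grasp point (between the pads) lies tcp_to_grasp behind it (tcp_to_grasp is the distance from the TCP to the grasp point, in m); z points along the fingers, y is the direction in which the jaws open and shut (so a half turn about z gives the same grasp; the last joint's range is limited). The gripper opens to 85 mm and grips with 20 to 120 N. Pads are 22 mm wide; open, the fingers measure 114 mm over their backs; the gripper's body (76 mm by 85 mm) begins 54 mm behind the grasp point. The pads swing forward as they close: fully open they stand 13 mm farther back than shut.
Start: joints at [0.911, 0.381, 1.297, -0, 1.464, -0.215], TCP at [0.237, 0.496, 0.231] pointing down, gripper open.
Joint ranges: [-3.11, 3.11], [-0.89, 2.33], [0.22, 2.48], [-1.42, 4.56], [0.17, 2.85], [-2.88, 2.88]. Speed limits (rad/s): [2.39, 2.39, 3.14, 3.14, 3.14, 3.14].

### API

Orientations are given as a unit quaternion [w, x, y, z].
In Python, from station import get_obs, read_camera, get_calibration, sign_off, tcp_to_grasp gives the robot as it stands.
- The arm moves only by the tool arm_command, never from a script. Its argument "increments" is a list of rows, each a list of 2 entries, a list of its own where there are three numbers: the shift along the tool's x, y, z each as a share of 0.15 m, from -1 to 1, then the turn about the tool's z as a share of 2 rad, from -1 to 1. In form: [[[tx, ty, tz], turn], ...]. A call has 1 to 5 rows; each row is the pose to reach, as a shift and turn from the pose commanded when the call began, along the tool's axes at that moment; what a row does not reach only later rows make up. A row lasts 1/12 s, in which the tool goes at most 41.7 mm and 7.16 degrees, less where a joint would pass 70% of its speed; a pose out of reach is approached as far as the arm can. A call with a number of a shift or a turn outside -1 to 1 is refused whole. A call with a gripper value outside its range is refused whole. "fingers" is the opening in per cent of the stroke, from 0 (shut) to 100 (fully open), set as the call begins (left out, the last holds). The fingers move at their own pace and stop on an object; "squeeze" is the grip in N (left out, the last holds). Time passes only in rows, so rows that repeat a pose let the fingers close. It gives the time, the measured TCP pose, the force and the opening at its end, in the units of the state.
- get_obs(): the state, without advancing time (a new reading comes with each control period).
- read_camera(name): name is "side" or "top" or "wrist"; returns the picture (480x640x3 uint8, red, green, blue); there is no depth.
- get_calibration(name): a dict with "fov_y" (degrees; the focal length in pixels is half the picture's height over the tangent of half this angle, whatever the lens; pixels are square), "cx", "cy" (the principal point, pixels), "rvec" (rotation vector, rad) and "tvec" (3), from world to camera coordinates, as OpenCV has them. Camera axes: x right, y down, z forward; pixel columns grow to the right and rows downward; lengths in m; the calibration is good to about 2 mm. A picture is of the moment at which its call begins: read the wrist's pose just before it. get_calibration takes no time and is no camera call; for the wrist camera it gives the pose at the moment of the call.
- sign_off(): hands the job in, once; it reports no verdict.
The state is a dict: "time": time; "joints": joint angles; "joint_velocities": joint speeds; "joint_efforts": joint torques, N m; "tcp_pos": TCP position; "tool_rot": TCP orientation; "force": force on the tool from outside, world axes, zero at the start; "moment": the same for the moment, N m; "opening": opening from 0.0 (shut) to 1.0 (fully open).
Only numpy, scipy, OpenCV 4.12 (cv2) and the standard library are available. Lean on these libraries where they do the work, as an engineer would, in place of code of your own. Each camera call takes 0.05 s, during which the arm holds its last target.

## Working session

There is one attempt and no reset: what is moved stays moved. The work goes in short steps, Python scripts to look and compute and a tool call to move; the robot and the scene stay as the last step left them, time stands still between calls to the robot, and variables do not carry over. Pictures are saved under pics/ and viewed, and the job is handed in when it is done.

Besides the shell and the picture viewer there is one more tool, called after ">>>" by a JSON object that holds its "name" and its "arguments", one argument or row to a line. arm_command: Moves the arm, as the interface text tells. Its arguments: {"type":"object","properties":{"increments":{"type":"array","items":{"type":"array"}},"fingers":{"type":"number"},"squeeze":{"type":"number"}},"required":["increments"]}

```bash
mkdir -p pics; ls; python3 - <<'E'
from station import *
import cv2, numpy as np
print(get_obs(), tcp_to_grasp if not callable(tcp_to_grasp) else tcp_to_grasp())
for n in ["side","top","wrist"]:
    print(n,get_calibration(n))
    cv2.imwrite(f"pics/{n}0.png",read_camera(n)[:,:,::-1])
E
```

```text
pics
{'time': 0.0, 'joints': array([ 9.10697760e-01,  3.81234225e-01,  1.29832872e+00, -1.50449916e-05,
        1.46357608e+00, -2.15317138e-01]), 'joint_velocities': array([-0.00133726,  0.00092544,  0.00125782, -0.00239215,  0.00029117,
        0.00112746]), 'joint_efforts': array([ 9.80403493e-04, -4.48467743e+01, -2.31280696e+01, -1.55252287e-04,
        4.85447745e-03,  2.84683082e-06]), 'tcp_pos': array([0.2364623 , 0.49622938, 0.23066833]), 'tool_rot': array([-3.20953568e-04,  2.20561233e-01,  9.75372823e-01, -7.03466602e-04]), 'force': array([-0.7740813 , -0.76678061, -0.31013948]), 'moment': array([-0.00584091,  0.0409686 , -0.04327417]), 'opening': 0.9972736624383091} 0.0187
side {'fov_y': 45.623684301742614, 'cx': 324.33161091747365, 'cy': 250.6282496481133, 'rvec': array([ 2.28082677, -0.11534824,  0.04323621]), 'tvec': array([-0.43569631,  0.10792021,  1.32457213])}
top {'fov_y': 55.781762360913085, 'cx': 316.8633708879424, 'cy': 236.4084032687847, 'rvec': array([ 2.16929706, -2.20972021,  0.00614599]), 'tvec': array([0.04493564, 0.45150457, 1.05950574])}
wrist {'fov_y': 61.0753716308598, 'cx': 324.0942131065824, 'cy': 230.6695343535951, 'rvec': array([-2.45945512, -1.55305835, -0.20620765]), 'tvec': array([-0.549843  , -0.0329206 ,  0.37787189])}
```

View pics/top0.png

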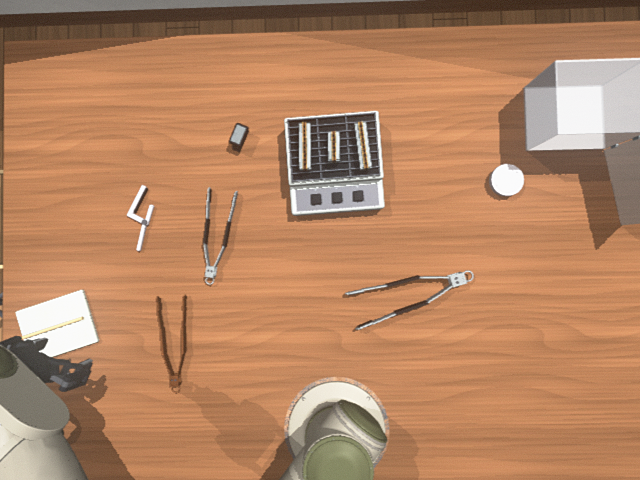

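View pics/side0.png

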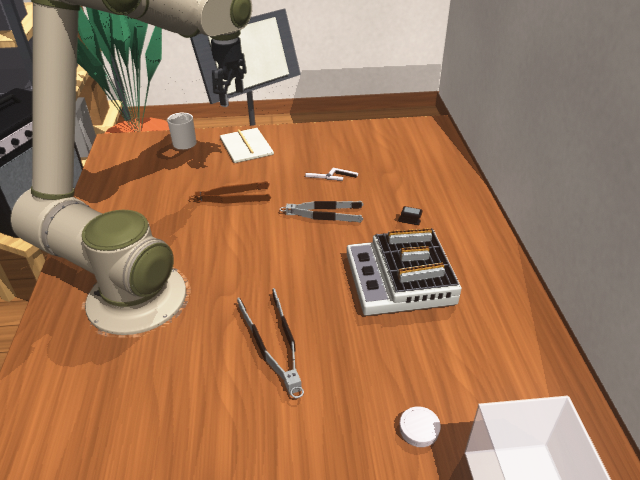

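View pics/wrist0.png

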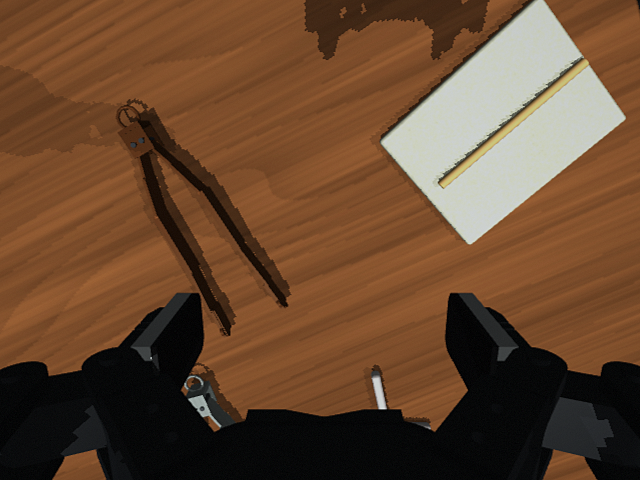

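The top view shows the dryer around (336,163), with keys at (316,199), (337,197) and (358,196), and the short harmonica in the middle at (333,146). There are two steel tongs. The smaller pair is at left, with its hinge at (210,272) and tips near (209,190) and (236,194). The brown pair is at (172,340) and the large pair at (415,295).

```bash
cat > h.py <<'E'
from station import *
import cv2, numpy as np
from scipy.spatial.transform import Rotation as R
def cam(n):
    c=get_calibration(n); f=240/np.tan(np.radians(c['fov_y']/2))
    K=np.array([[f,0,c['cx']],[0,f,c['cy']],[0,0,1]]); Rm=cv2.Rodrigues(np.array(c['rvec']))[0]
    return K,Rm,np.array(c['tvec'])
def ray(C,uv,z):
    K,Rm,t=C; o=-Rm.T@t
    d=(Rm.T@np.linalg.inv(K)@np.c_[np.atleast_2d(uv),np.ones(len(np.atleast_2d(uv)))].T).T
    return o+d*((z-o[2])/d[:,2])[:,None]
def proj(C,X):
    K,Rm,t=C; p=(K@(Rm@np.atleast_2d(X).T+t[:,None])).T; return p[:,:2]/p[:,2:]
def rot():
    q=get_obs()['tool_rot']; return R.from_quat([q[1],q[2],q[3],q[0]]).as_matrix()
E
python3 - <<'E'
from h import *
im=cv2.imread('pics/top0.png'); C=cam('top'); np.set_printoptions(precision=4,suppress=True)
g=cv2.cvtColor(im,cv2.COLOR_BGR2GRAY)
m=np.zeros_like(g); m[185:212,295:380]=(g[185:212,295:380]<70)*255
n,l,s,c=cv2.connectedComponentsWithStats(m)
for i in range(1,n):
    if s[i,4]>40: print('key',c[i],s[i,4],ray(C,c[i],.048)[0])
for nm,p,z in [('harps',[[305,146],[333.5,147],[364,146]],.097),('tongs hinge,tips',[[210,272],[209,190],[236,194]],.024),('tuner',[[238,137]],.03),('capo',[[142,220]],.01),('tin',[[507,180]],.02)]:
    print(nm,ray(C,p,z))
print(rot())
crop=cv2.resize(im[90:300,110:400],None,fx=2.7,fy=2.7,interpolation=cv2.INTER_CUBIC)
cv2.imwrite('pics/crop0.png',crop)
cw=cam('wrist'); print('wrist cam pos',-cw[1].T@cw[2], 'in tool', rot().T@(-cw[1].T@cw[2]-get_obs()['tcp_pos']), 'axis in tool',rot().T@cw[1].T)
E
```

```text
harps [[ 0.6465  0.0563  0.097 ]
 [ 0.6427 -0.0056  0.097 ]
 [ 0.6433 -0.0717  0.097 ]]
tongs hinge,tips [[0.3735 0.2867 0.024 ]
 [0.5654 0.2872 0.024 ]
 [0.5546 0.2237 0.024 ]]
tuner [[0.6874 0.2161 0.03  ]]
capo [[0.4992 0.4524 0.01  ]]
tin [[ 0.5739 -0.4056  0.02  ]]
[[-0.9027  0.4302 -0.0007]
 [ 0.4302  0.9027 -0.0009]
 [ 0.0002 -0.0011 -1.    ]]
wrist cam pos [0.1756 0.5259 0.3726] in tool [ 0.0677  0.0004 -0.1417] axis in tool [[ 0.0003 -0.9647 -0.2632]
 [ 1.      0.0003  0.    ]
 [ 0.0001 -0.2632  0.9647]]
```

View pics/crop0.png

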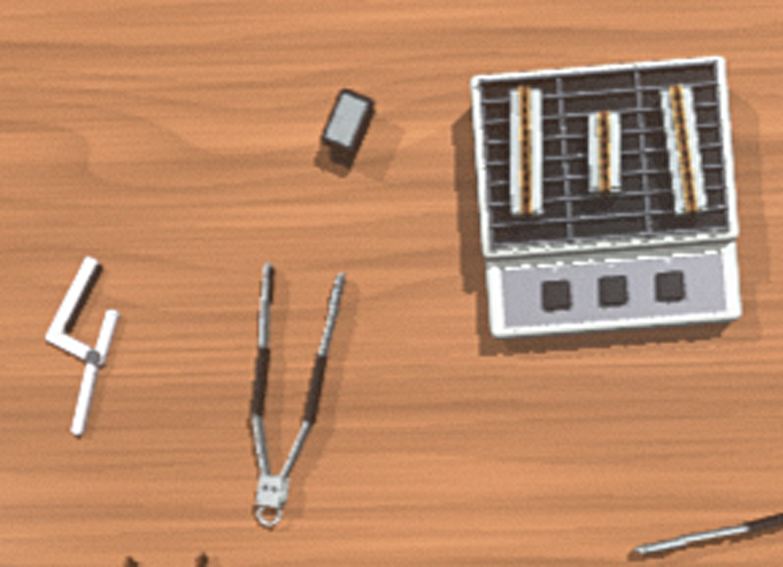

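>>> {"name": "arm_command", "arguments": {
  "increments": [
    [[-0.8,-0.6,0],0.31],
    [[-0.8,-0.6,0],0.31],
    [[-0.8,-0.6,0],0.31],
    [[-0.8,-0.6,0],0.31],
    [[-0.8,-0.6,0],0.31]
  ],
  "fingers": 0,
  "squeeze": 40
}}

```text
time: 0.57
tcp_pos: [0.3078, 0.3604, 0.2313]
tool_rot: [0.0, 0.512, 0.859, -0.0]
force: [-0.1, 0.6, -0.5]
opening: 0.3
```

```bash
cat >> h.py <<'E'
def goto(x,y,z,yaw):
    "increment (shares) needed from the present pose to TCP x,y,z with tool x at yaw"
    o=get_obs(); M=rot(); d=M.T@(np.array([x,y,z])-o['tcp_pos'])
    cur=np.arctan2(M[1,0],M[0,0]); t=-((yaw-cur))
    print('t',round(o['time'],2),'pos',o['tcp_pos'].round(4),'yaw',round(cur,4),'q6',round(o['joints'][5],2),'open',round(o['opening'],3),'F',o['force'].round(1))
    print('shares',(d/.15).round(3),'turn',round(t/2,4))
E
python3 - <<'E'
from h import *
C=cam('top')
print(ray(C,[[315.9,199.3],[337,197.8],[358.1,195.9]],.048))
goto(.47,-.01,.24,0)
E
```

```text
[[ 0.53534638  0.03613112  0.048     ]
 [ 0.53773962 -0.01186953  0.048     ]
 [ 0.54103742 -0.05976906  0.048     ]]
t 0.57 pos [0.3078 0.3604 0.2313] yaw 2.0665 q6 0.12 open 0.3 F [-0.1  0.6 -0.5]
shares [-2.686 -0.224 -0.055] turn 1.0333
```

>>> {"name": "arm_command", "arguments": {
  "increments": [
    [[-0.9,-0.08,0],0.31],
    [[-0.9,-0.08,0],0.31],
    [[-0.9,-0.08,0],0.31],
    [[-0.9,-0.08,0],0.31],
    [[-0.9,-0.08,0],0.31]
  ]
}}

```text
time: 0.98
tcp_pos: [0.3622, 0.2373, 0.2313]
tool_rot: [0.0, 0.75, 0.662, -0.0]
force: [-0.6, 0.3, 0.3]
opening: 0.002
```

```bash
python3 - <<'E'
from h import *
goto(.47,-.01,.24,0.06)
E
```

```text
t 0.98 pos [0.3622 0.2373 0.2313] yaw 1.4464 q6 0.43 open 0.002 F [-0.6  0.3  0.3]
shares [-1.547  0.917 -0.058] turn 0.6932
```

>>> {"name": "arm_command", "arguments": {
  "increments": [
    [[-0.9,0.5,0],0.31],
    [[-0.9,0.5,0],0.31],
    [[-0.9,0.5,0],0.31],
    [[-0.9,0.5,0],0.31],
    [[-0.9,0.5,0],0.31]
  ]
}}

```text
time: 1.4
tcp_pos: [0.4221, 0.093, 0.2311]
tool_rot: [0.001, 0.916, 0.401, -0.0]
force: [-0.2, 0.0, -0.5]
opening: 0.001
```

```bash
python3 - <<'E'
from h import *
goto(.47,-.01,.24,0.06)
E
```

```text
t 1.4 pos [0.4221 0.093  0.2311] yaw 0.8258 q6 0.69 open 0.001 F [-0.2  0.  -0.5]
shares [-0.289  0.7   -0.059] turn 0.3829
```

>>> {"name": "arm_command", "arguments": {
  "increments": [
    [[-0.29,0.7,0],0.383],
    [[-0.29,0.7,0],0.383],
    [[-0.29,0.7,0],0.383],
    [[-0.29,0.7,0],0.383],
    [[-0.29,0.7,0],0.383]
  ]
}}

```text
time: 1.82
tcp_pos: [0.4696, -0.0072, 0.2308]
tool_rot: [-0.0, 0.995, 0.101, -0.0]
force: [-0.6, 0.1, -0.3]
opening: 0.001
```

```bash
python3 - <<'E'
from h import *
goto(.47,-.01,.24,0.06)
E
```

```text
t 1.82 pos [ 0.4696 -0.0072  0.2308] yaw 0.2027 q6 1.1 open 0.001 F [-0.6  0.1 -0.3]
shares [-0.001  0.019 -0.061] turn 0.0714
```

>>> {"name": "arm_command", "arguments": {
  "increments": [
    [[0,0,-0.1],0.07],
    [[0,0,-0.1],0.07],
    [[0,0,-0.1],0.07]
  ]
}}

```text
time: 2.07
tcp_pos: [0.4693, -0.0056, 0.2464]
tool_rot: [0.0, 0.999, 0.037, 0.0]
force: [0.3, -0.2, -0.3]
opening: 0.003
```

```bash
python3 - <<'E'
from h import *
C=cam('wrist'); im=read_camera('wrist')[:,:,::-1].copy(); cv2.imwrite('pics/w1.png',im)
import pickle; pickle.dump(C,open('w1.pkl','wb'))
goto(.47,-.01,.24,0.06)
E
```

```text
t 2.12 pos [ 0.469  -0.0055  0.246 ] yaw 0.0755 q6 1.23 open 0.004 F [-0.6  0.2 -0.5]
shares [0.004 0.03  0.04 ] turn 0.0078
```

View pics/w1.png

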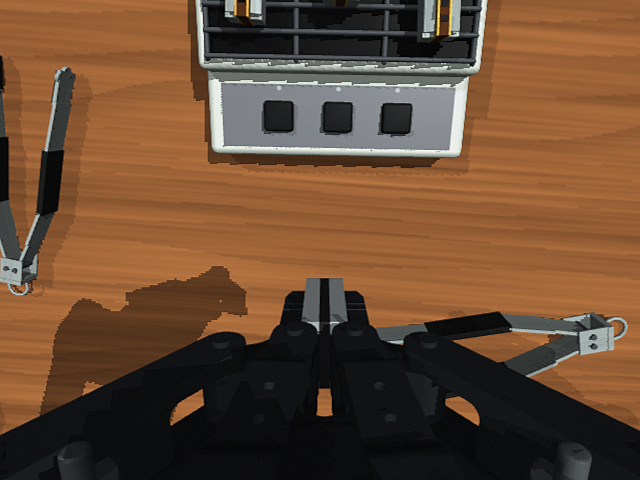

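The wrist view shows the keys at about (279,116), (338,117) and (396,118), with the shut fingertips at about (323,285).

```bash
python3 - <<'E'
from h import *
import pickle; C=pickle.load(open('w1.pkl','rb'))
g=cv2.imread('pics/w1.png',0)
m=np.zeros_like(g); m[95:140,240:430]=(g[95:140,240:430]<60)*255
n,l,s,c=cv2.connectedComponentsWithStats(m)
for i in range(1,n):
    if s[i,4]>300: print(c[i],s[i],ray(C,c[i],.047)[0])
goto(.536,.036,.10,.06)
E
```

```text
[278.23572939 116.16173362] [263 100  31  34 946] [0.53490818 0.03723889 0.047     ]
[336.89647812 117.43116329] [322 102  31  33 937] [ 0.5374555  -0.01006561  0.047     ]
[395.44605809 118.5653527 ] [380 103  32  34 964] [ 0.54010521 -0.05734809  0.047     ]
t 2.12 pos [ 0.469  -0.0055  0.246 ] yaw 0.0755 q6 1.23 open 0.004 F [-0.6  0.2 -0.5]
shares [ 0.466 -0.242  0.973] turn 0.0078
```

>>> {"name": "arm_command", "arguments": {
  "increments": [
    [[0.24,-0.12,0.3],0.008],
    [[0.46,-0.245,0.6],0.008],
    [[0.46,-0.245,0.98],0.008],
    [[0.46,-0.245,0.98],0.008],
    [[0.46,-0.245,0.98],0.008]
  ]
}}

```text
time: 2.53
tcp_pos: [0.5327, 0.0374, 0.0926]
tool_rot: [-0.001, 1.0, 0.03, -0.006]
force: [-2.1, 0.8, -0.6]
opening: 0.001
```

```bash
python3 - <<'E'
from h import *
goto(.535,.037,.052,.06)
E
```

```text
t 2.53 pos [0.5327 0.0374 0.0926] yaw 0.0599 q6 1.36 open 0.001 F [-2.1  0.8 -0.6]
shares [0.018 0.004 0.27 ] turn -0.0
```

>>> {"name": "arm_command", "arguments": {
  "increments": [
    [[0,0,0.2],0],
    [[0,0,0.28],0],
    [[0,0,0.28],0],
    [[0,0,0.28],0]
  ]
}}

```text
time: 2.87
tcp_pos: [0.5355, 0.0358, 0.0585]
tool_rot: [0.0, 1.0, 0.029, 0.0]
force: [0.4, -0.2, -0.1]
opening: 0.0
```

```bash
python3 - <<'E'
from h import *
goto(.535,.037,.041,.06)
E
```

```text
t 2.87 pos [0.5355 0.0358 0.0585] yaw 0.0571 q6 1.36 open 0.0 F [ 0.4 -0.2 -0.1]
shares [-0.003 -0.008  0.117] turn -0.0014
```

Now I'll press the heat key down to about z = 0.0415.

>>> {"name": "arm_command", "arguments": {
  "increments": [
    [[0,0,0.06],0],
    [[0,0,0.09],0],
    [[0,0,0.115],0],
    [[0,0,0.115],0],
    [[0,0,0.115],0]
  ]
}}

```text
time: 3.28
tcp_pos: [0.5363, 0.0358, 0.0427]
tool_rot: [0.001, 1.0, 0.028, 0.002]
force: [-5.4, 0.3, 22.4]
opening: -0.005
```

```bash
python3 - <<'E'
from h import *
goto(.535,.037,.041,.06)
cv2.imwrite('pics/s1.png',cv2.resize(read_camera('side')[200:340,320:480,::-1],None,fx=4,fy=4))
E
```

```text
t 3.28 pos [0.5363 0.0358 0.0427] yaw 0.0563 q6 1.36 open -0.005 F [-5.4  0.3 22.4]
shares [-0.008 -0.009  0.011] turn -0.0018
```

The force is 22 N against the 4 N needed, so the key is fully down. I'll lift off now.

>>> {"name": "arm_command", "arguments": {
  "increments": [
    [[0,0,0],0],
    [[0,0,-0.1],0],
    [[0,0,-0.18],0],
    [[0,0,-0.18],0],
    [[0,0,-0.18],0]
  ]
}}

```text
time: 3.75
tcp_pos: [0.5355, 0.036, 0.0674]
tool_rot: [0.0, 1.0, 0.028, 0.001]
force: [-0.2, -0.8, 0.3]
opening: 0.005
```

```bash
python3 - <<'E'
from h import *
goto(.5375,-.0105,.06,.058)
E
```

```text
t 3.75 pos [0.5355 0.036  0.0674] yaw 0.056 q6 1.36 open 0.005 F [-0.2 -0.8  0.3]
shares [-0.004  0.31   0.05 ] turn -0.001
```

View pics/s1.png

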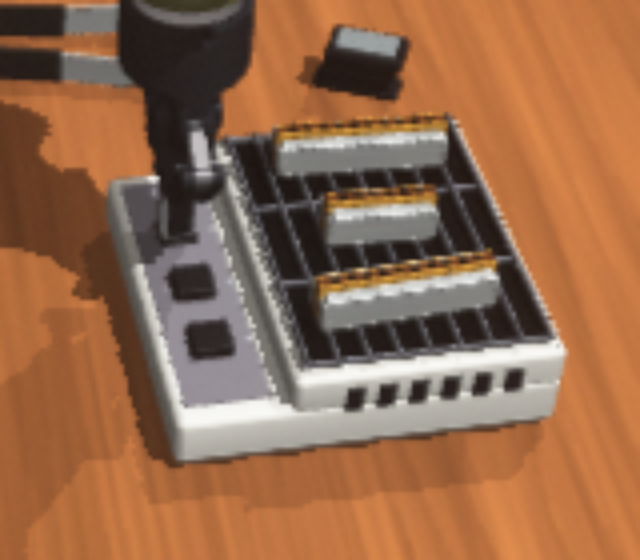

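The side crop shows the fingertips pressing the left key at about (178,235), with the other two keys standing clear. The force then went back to about 0, so that key is up. The fan key is next.

>>> {"name": "arm_command", "arguments": {
  "increments": [
    [[0,0.15,0],0],
    [[0,0.31,0],0],
    [[0,0.31,0.04],0],
    [[0,0.31,0.05],0],
    [[0,0.31,0.05],0]
  ]
}}

```text
time: 4.17
tcp_pos: [0.5372, -0.01, 0.0584]
tool_rot: [-0.0, 1.0, 0.028, -0.001]
force: [-0.0, -0.6, -0.4]
opening: -0.004
```

```bash
python3 - <<'E'
from h import *
goto(.5375,-.0105,.0415,.058)
E
```

```text
t 4.17 pos [ 0.5372 -0.01    0.0584] yaw 0.0556 q6 1.28 open -0.004 F [-0.  -0.6 -0.4]
shares [0.002 0.004 0.113] turn -0.0012
```

>>> {"name": "arm_command", "arguments": {
  "increments": [
    [[0,0,0.06],0],
    [[0,0,0.09],0],
    [[0,0,0.113],0],
    [[0,0,0.113],0],
    [[0,0,0.113],0]
  ]
}}

```text
time: 4.58
tcp_pos: [0.5378, -0.0097, 0.043]
tool_rot: [-0.0, 1.0, 0.028, 0.0]
force: [-3.1, 2.6, 8.5]
opening: -0.002
```

```bash
python3 - <<'E'
from h import *
goto(.5375,-.0105,.2,.058)
E
```

```text
t 4.58 pos [ 0.5378 -0.0097  0.043 ] yaw 0.0565 q6 1.28 open -0.002 F [-3.1  2.6  8.5]
shares [-0.002  0.005 -1.047] turn -0.0007
```

>>> {"name": "arm_command", "arguments": {
  "increments": [
    [[0,0,0.008],0],
    [[0,0,0.008],0]
  ]
}}

```text
time: 4.75
tcp_pos: [0.5379, -0.0097, 0.0428]
tool_rot: [-0.0, 1.0, 0.028, 0.0]
force: [-5.6, 2.3, 18.1]
opening: 0.004
```

>>> {"name": "arm_command", "arguments": {
  "increments": [
    [[0,0,-0.15],0],
    [[0,0,-0.4],0],
    [[0,0,-0.8],0],
    [[0,0,-0.95],0],
    [[0,0,-0.95],0]
  ]
}}

```text
time: 5.17
tcp_pos: [0.5406, -0.0105, 0.1911]
tool_rot: [0.002, 1.0, 0.028, 0.006]
force: [0.5, 0.2, 0.1]
opening: 0.001
```

```bash
python3 - <<'E'
from h import *
import pickle
C=cam('wrist'); im=read_camera('wrist')[:,:,::-1].copy(); cv2.imwrite('pics/w2.png',im); pickle.dump(C,open('w2.pkl','wb'))
# coarse tongs from top view
g=cv2.imread('pics/top0.png'); Ct=cam('top')
goto(.42,.26,.22,.0)
E
```

```text
t 5.22 pos [ 0.5394 -0.0103  0.1874] yaw 0.0566 q6 1.28 open -0.003 F [-0.2  0.3 -1.4]
shares [-0.691 -1.843 -0.227] turn 0.0283
```

View pics/w2.png

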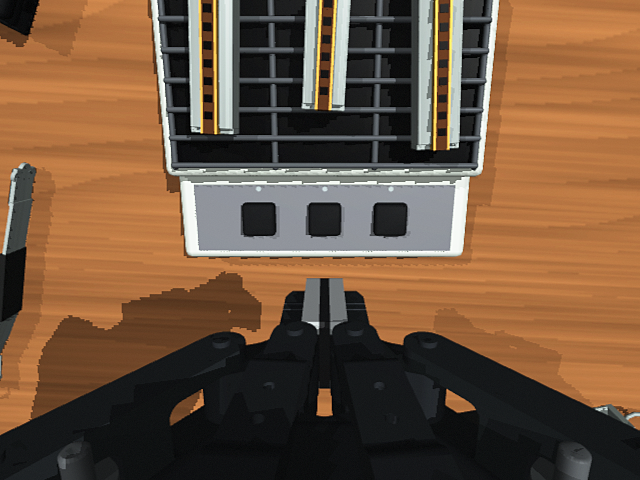

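All three keys are up. The short harmonica's near end is at about (324,108). I'll move forward for a full view of the harmonicas before going to the tongs.

>>> {"name": "arm_command", "arguments": {
  "increments": [
    [[0.25,0,-0.2],0],
    [[0.5,0,-0.35],0],
    [[0.5,0,-0.35],0],
    [[0.5,0,-0.35],0]
  ]
}}

```text
time: 5.55
tcp_pos: [0.6145, -0.0059, 0.2357]
tool_rot: [0.0, 1.0, 0.028, 0.0]
force: [-0.6, -0.4, -1.3]
opening: 0.001
```

```bash
python3 - <<'E'
from h import *
import pickle
C=cam('wrist'); im=read_camera('wrist')[:,:,::-1].copy(); cv2.imwrite('pics/w3.png',im); pickle.dump(C,open('w3.pkl','wb'))
goto(.42,.26,.26,.0)
E
```

```text
t 5.6 pos [ 0.6128 -0.0058  0.2346] yaw 0.0565 q6 1.31 open -0.001 F [ 0.2  0.1 -0.9]
shares [-1.184 -1.842 -0.166] turn 0.0282
```

View pics/w3.png

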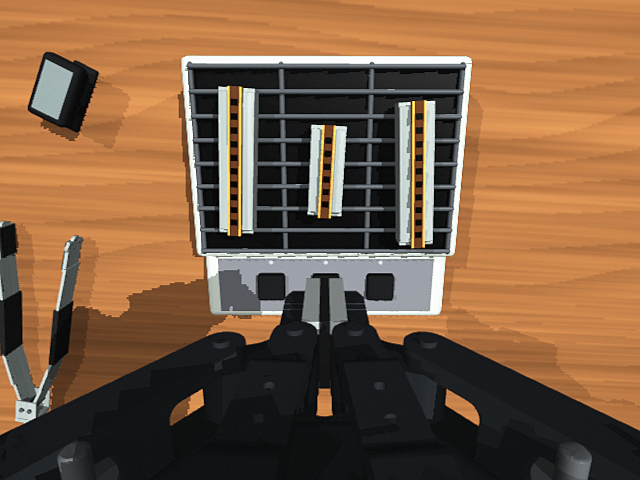

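Full view: the short harmonica runs from (328,124) to (323,217), with long ones at x≈236 and x≈418.

```bash
python3 - <<'E'
from h import *
import pickle; C=pickle.load(open('w3.pkl','rb'))
im=cv2.imread('pics/w3.png'); h=cv2.cvtColor(im,cv2.COLOR_BGR2HSV)
m=((h[:,:,0]<28)&(h[:,:,1]>110)).astype(np.uint8)*255
r=np.zeros_like(m); r[75:252,212:450]=m[75:252,212:450]
r=cv2.morphologyEx(r,cv2.MORPH_CLOSE,np.ones((9,5)))
n,l,s,c=cv2.connectedComponentsWithStats(r)
for i in range(1,n):
    if s[i,4]>300:
        ys,xs=np.where(l==i); P=ray(C,np.c_[xs,ys],.097)[:,:2]
        (cx,cy),(w,hh),a=cv2.minAreaRect(P.astype(np.float32)*1000)
        u,sv,vt=np.linalg.svd(P-P.mean(0)); v=vt[0]*np.sign(vt[0,0])
        print(s[i],'mean',P.mean(0).round(4),'rect',round(cx,1),round(cy,1),round(w,1),round(hh,1),'yaw',round(np.arctan2(v[1],v[0]),4))
E
```

```text
[ 227   85   18  152 2186] mean [0.6495 0.0583] rect 647.0 58.0 11.1 102.4 yaw 0.0018
[ 409  100   18  149 2070] mean [ 0.6472 -0.0676] rect 645.1 -67.4 102.3 11.2 yaw 0.1134
[ 317  124   20   95 1272] mean [ 0.6458 -0.0047] rect 645.0 -4.7 64.5 10.0 yaw 0.0038
```

>>> {"name": "arm_command", "arguments": {
  "increments": [
    [[-0.25,-0.25,-0.05],0.03],
    [[-0.5,-0.5,-0.1],0.06],
    [[-0.75,-0.75,-0.16],0.11],
    [[-0.95,-0.95,-0.16],0.11],
    [[-0.95,-0.95,-0.16],0.11]
  ],
  "fingers": 100
}}

```text
time: 6.02
tcp_pos: [0.4589, 0.1292, 0.259]
tool_rot: [0.0, 0.997, -0.082, -0.002]
force: [0.5, 0.6, 0.3]
opening: 0.704
```

```bash
python3 - <<'E'
from h import *
goto(.42,.27,.26,-.166)
E
```

```text
t 6.02 pos [0.4589 0.1292 0.259 ] yaw -0.1646 q6 1.76 open 0.704 F [0.5 0.6 0.3]
shares [-0.41  -0.883 -0.006] turn 0.0007
```

>>> {"name": "arm_command", "arguments": {
  "increments": [
    [[-0.1,-0.25,0],0],
    [[-0.2,-0.5,0],0],
    [[-0.35,-0.75,0],0],
    [[-0.41,-0.88,0],0],
    [[-0.41,-0.88,0],0]
  ]
}}

```text
time: 6.43
tcp_pos: [0.4202, 0.2712, 0.2587]
tool_rot: [0.0, 0.997, -0.08, -0.002]
force: [-0.2, 0.4, -1.0]
opening: 0.997
```

```bash
python3 - <<'E'
from h import *
import pickle
C=cam('wrist'); im=read_camera('wrist')[:,:,::-1].copy(); cv2.imwrite('pics/w4.png',im); pickle.dump(C,open('w4.pkl','wb'))
goto(.42,.27,.26,-.166)
E
```

```text
t 6.48 pos [0.4212 0.2695 0.2588] yaw -0.1605 q6 2.06 open 1.0 F [ 0.4  0.1 -0.5]
shares [-0.008 -0.002 -0.008] turn 0.0028
```

View pics/w4.png

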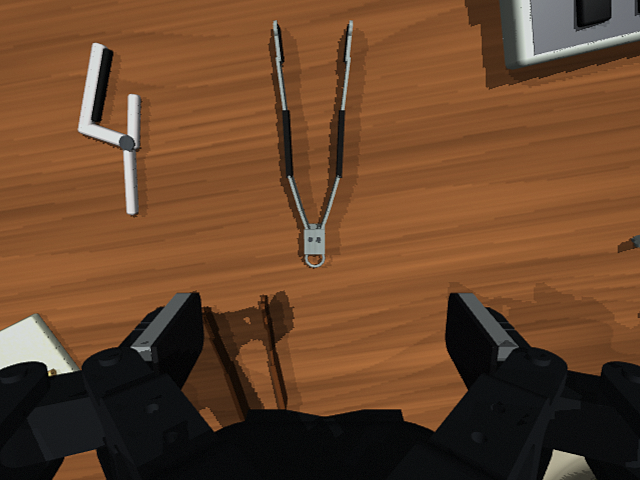

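The tongs are fully in view: hinge (314,240), sleeves at rows 110–177 on x≈287 and x≈340, tips at (275,28) and (350,28). The capo is well to the left.

```bash
python3 - <<'E'
from h import *
import pickle; C=pickle.load(open('w4.pkl','rb'))
im=cv2.imread('pics/w4.png'); v=im.max(2)
r=np.zeros_like(v); r[100:190,275:350]=(v[100:190,275:350]<35)*255
n,l,s,c=cv2.connectedComponentsWithStats(r); 
for i in range(1,n):
    if s[i,4]>100: print(s[i],c[i],ray(C,c[i],.012+.012)[0].round(4))
rows=[]
for y in (114,125,140,155,170):
    xs=np.where(r[y]>0)[0]; print(y,xs.min(),xs.max(), ray(C,[[xs.min(),y],[xs.max(),y]],.024)[:,:2].round(4).tolist())
P=ray(C,[[287,110],[340,110],[290,177],[339,178],[314,240],[275,22],[350,22],[314,266]],.024); print(P.round(4))
m=(P[5]+P[6])/2; hng=P[4]; d=m-hng; yaw=np.arctan2(d[1],d[0]); print('yaw',yaw)
s_=P[:4].mean(0); print('sleeve mid',s_, (s_-hng)[:2]@[np.cos(yaw),np.sin(yaw)], (s_-hng)[:2]@[-np.sin(yaw),np.cos(yaw)])
E
python3 - <<'E'
import cv2
im=cv2.imread('pics/w4.png'); cv2.imwrite('pics/w4c.png',cv2.resize(im[10:280,250:380],None,fx=2.2,fy=2.2,interpolation=cv2.INTER_NEAREST))
E
```

```text
[282 110  11  68 442] [287.3438914  142.90950226] [0.4694 0.2976 0.024 ]
[336 110   8  67 352] [339.68465909 142.89204545] [0.4619 0.2508 0.024 ]
114 283 343 [[0.4948, 0.2968], [0.4863, 0.2441]]
125 283 343 [[0.4855, 0.2985], [0.4769, 0.2455]]
140 284 342 [[0.4724, 0.3001], [0.4641, 0.2483]]
155 285 341 [[0.4591, 0.3017], [0.451, 0.2512]]
170 286 341 [[0.4456, 0.3032], [0.4375, 0.2532]]
[[0.4975 0.2927 0.024 ]
 [0.4901 0.2463 0.024 ]
 [0.4386 0.3008 0.024 ]
 [0.4305 0.2561 0.024 ]
 [0.375  0.2889 0.024 ]
 [0.5689 0.2897 0.024 ]
 [0.5589 0.2275 0.024 ]
 [0.3487 0.2933 0.024 ]]
yaw -0.15913600552898036
sleeve mid [0.46419312 0.27395696 0.024     ] 0.09039604095787769 -0.0006093685237679291
```

View pics/w4c.png

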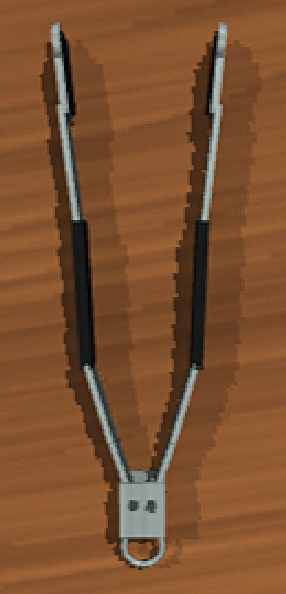

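```bash
python3 - <<'E'
from h import *
goto(.463,.2742,.06,-.159)
E
```

```text
t 6.48 pos [0.4212 0.2695 0.2588] yaw -0.1605 q6 2.06 open 1.0 F [ 0.4  0.1 -0.5]
shares [ 0.274 -0.077  1.325] turn -0.0007
```

>>> {"name": "arm_command", "arguments": {
  "increments": [
    [[0.14,-0.04,0.2],0],
    [[0.27,-0.077,0.45],0],
    [[0.27,-0.077,0.7],0],
    [[0.27,-0.077,0.9],0],
    [[0.27,-0.077,0.9],0]
  ]
}}

```text
time: 6.9
tcp_pos: [0.462, 0.2706, 0.1191]
tool_rot: [0.003, 0.997, -0.083, -0.006]
force: [-0.5, 0.0, -0.3]
opening: 1.005
```

>>> {"name": "arm_command", "arguments": {
  "increments": [
    [[0,0,0.2],0],
    [[0,0,0.4],0],
    [[0,0,0.4],0],
    [[0,0,0.4],0]
  ]
}}

```text
time: 7.23
tcp_pos: [0.4652, 0.2725, 0.0662]
tool_rot: [0.0, 0.997, -0.082, -0.001]
force: [0.5, -0.2, 0.1]
opening: 1.003
```

```bash
python3 - <<'E'
from h import *
cv2.imwrite('pics/w5.png',read_camera('wrist')[:,:,::-1])
goto(.463,.2742,.001,-.159)
E
```

```text
t 7.28 pos [0.466  0.2729 0.0672] yaw -0.1646 q6 2.05 open 0.999 F [1.7 0.4 0.3]
shares [-0.022 -0.005  0.442] turn -0.0028
```

View pics/w5.png

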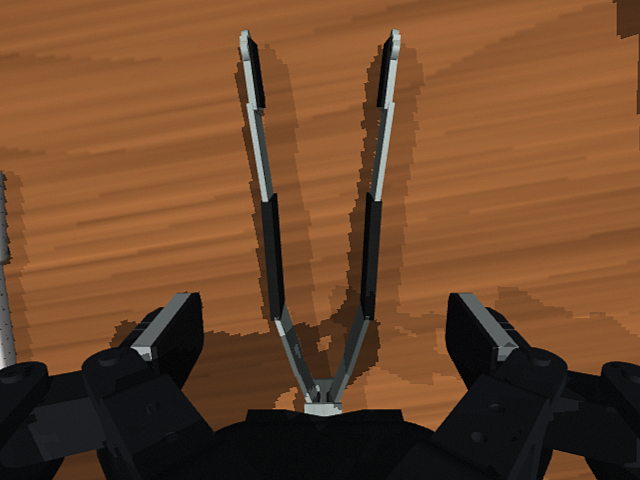

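>>> {"name": "arm_command", "arguments": {
  "increments": [
    [[-0.02,-0.005,0.2],-0.003],
    [[-0.02,-0.005,0.36],-0.003],
    [[-0.02,-0.005,0.42],-0.003],
    [[-0.02,-0.005,0.42],-0.003],
    [[-0.02,-0.005,0.42],-0.003]
  ]
}}

```text
time: 7.7
tcp_pos: [0.4635, 0.2746, 0.0041]
tool_rot: [-0.0, 0.997, -0.079, 0.001]
force: [-0.2, -1.2, -0.2]
opening: 0.999
```

```bash
python3 - <<'E'
from h import *
goto(.463,.2742,.001,-.159)
E
```

```text
t 7.7 pos [0.4635 0.2746 0.0041] yaw -0.1582 q6 2.04 open 0.999 F [-0.2 -1.2 -0.2]
shares [-0.003  0.003  0.021] turn 0.0004
```

>>> {"name": "arm_command", "arguments": {
  "increments": [
    [[0,0,0.02],0],
    [[0,0,0.02],0],
    [[0,0,0.02],0],
    [[0,0,0.02],0],
    [[0,0,0.02],0]
  ],
  "fingers": 54,
  "squeeze": 60
}}

```text
time: 8.12
tcp_pos: [0.4635, 0.2746, 0.001]
tool_rot: [-0.001, 0.997, -0.079, 0.001]
force: [-0.4, 0.4, 8.6]
opening: 0.544
```

>>> {"name": "arm_command", "arguments": {
  "increments": [
    [[0,0,0],0],
    [[0,0,0],0],
    [[0,0,0],0],
    [[0,0,0],0]
  ]
}}

```text
time: 8.45
tcp_pos: [0.4635, 0.2747, 0.001]
tool_rot: [-0.001, 0.997, -0.079, 0.001]
force: [-0.5, -0.6, 8.3]
opening: 0.542
```

```bash
python3 - <<'E'
from h import *
cv2.imwrite('pics/w6.png',read_camera('wrist')[:,:,::-1])
goto(.463,.2742,.001,-.159)
E
```

```text
t 8.5 pos [0.4635 0.2747 0.001 ] yaw -0.158 q6 2.04 open 0.541 F [-1.3 -0.3  8. ]
shares [-0.003  0.004 -0.   ] turn 0.0005
```

View pics/w6.png

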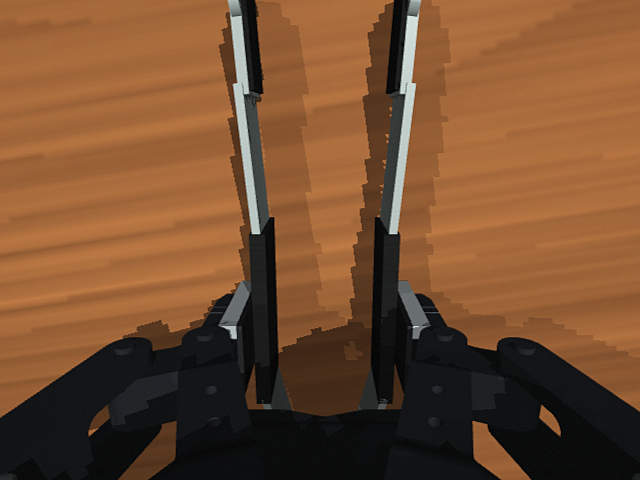

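The pads sit on both sleeves with the arms evenly squeezed at opening 0.54. I'll lift now.

>>> {"name": "arm_command", "arguments": {
  "increments": [
    [[0,0,-0.04],0],
    [[0,0,-0.12],0],
    [[0,0,-0.25],0],
    [[0,0,-0.25],0],
    [[0,0,-0.25],0]
  ]
}}

```text
time: 8.92
tcp_pos: [0.4629, 0.2745, 0.0378]
tool_rot: [-0.0, 0.997, -0.079, 0.001]
force: [-0.4, -0.6, -1.7]
opening: 0.542
```

```bash
python3 - <<'E'
from h import *
cv2.imwrite('pics/w7.png',read_camera('wrist')[:,:,::-1])
cv2.imwrite('pics/s7.png',cv2.resize(read_camera('side')[100:280,200:480,::-1],None,fx=2.8,fy=2.8))
goto(.557,-.0045,.17,.004)
E
```

```text
t 9.02 pos [0.4621 0.2743 0.0365] yaw -0.1582 q6 2.04 open 0.543 F [ 0.2  0.9 -2.3]
shares [ 0.917  1.736 -0.89 ] turn -0.0811
```

View pics/w7.png

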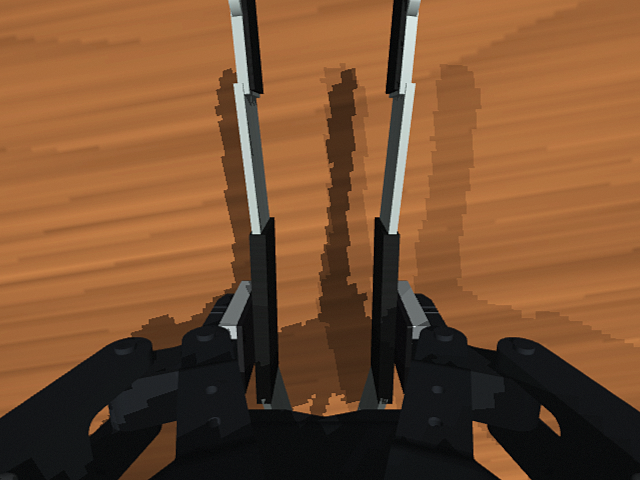

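View pics/s7.png

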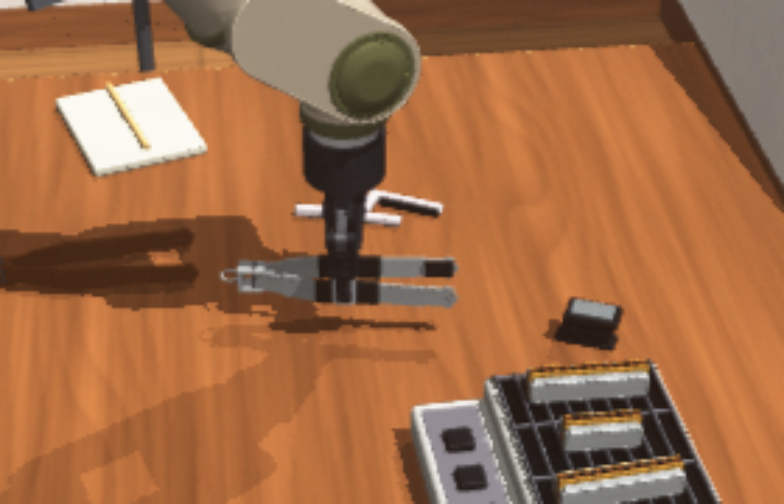

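The tongs are held level in both views, clear of the table. I'll raise them, then carry them over gently.

>>> {"name": "arm_command", "arguments": {
  "increments": [
    [[0,0,-0.2],0],
    [[0,0,-0.4],0],
    [[0,0,-0.65],0],
    [[0,0,-0.85],0],
    [[0,0,-0.9],0]
  ]
}}

```text
time: 9.43
tcp_pos: [0.4638, 0.2749, 0.1758]
tool_rot: [-0.001, 0.997, -0.079, 0.003]
force: [0.1, -0.5, -1.0]
opening: 0.54
```

>>> {"name": "arm_command", "arguments": {
  "increments": [
    [[0.1,0.18,0],-0.01],
    [[0.2,0.36,0],-0.03],
    [[0.3,0.54,0],-0.045],
    [[0.4,0.72,0],-0.06],
    [[0.48,0.87,0],-0.08]
  ]
}}

```text
time: 9.85
tcp_pos: [0.5131, 0.1323, 0.1704]
tool_rot: [0.0, 1.0, 0.001, -0.001]
force: [-0.0, -0.5, -0.7]
opening: 0.547
```

```bash
python3 - <<'E'
from h import *
goto(.557,-.0045,.17,.004)
E
```

```text
t 9.85 pos [0.5131 0.1323 0.1704] yaw 0.0027 q6 1.6 open 0.547 F [-0.  -0.5 -0.7]
shares [0.29  0.913 0.002] turn -0.0007
```

>>> {"name": "arm_command", "arguments": {
  "increments": [
    [[0.06,0.2,0],0],
    [[0.13,0.4,0],0],
    [[0.19,0.6,0],0],
    [[0.25,0.8,0],0],
    [[0.28,0.9,0],0]
  ]
}}

```text
time: 10.27
tcp_pos: [0.5556, -0.0039, 0.1702]
tool_rot: [0.0, 1.0, -0.0, -0.001]
force: [-0.0, 0.8, -0.4]
opening: 0.542
```

>>> {"name": "arm_command", "arguments": {
  "increments": [
    [[0,0,0],0],
    [[0,0,0],0],
    [[0,0,0],0]
  ]
}}

```text
time: 10.52
tcp_pos: [0.5547, 0.0, 0.171]
tool_rot: [-0.0, 1.0, 0.001, -0.001]
force: [-0.1, -0.3, -0.9]
opening: 0.542
```

```bash
python3 - <<'E'
from h import *
import pickle
C=cam('wrist'); im=read_camera('wrist')[:,:,::-1].copy(); cv2.imwrite('pics/w8.png',im); pickle.dump(C,open('w8.pkl','wb'))
goto(.557,-.0045,.17,.004)
E
```

```text
t 10.57 pos [5.548e-01 3.000e-04 1.713e-01] yaw 0.0028 q6 1.35 open 0.541 F [ 0.8  0.  -1. ]
shares [0.015 0.032 0.009] turn -0.0006
```

View pics/w8.png

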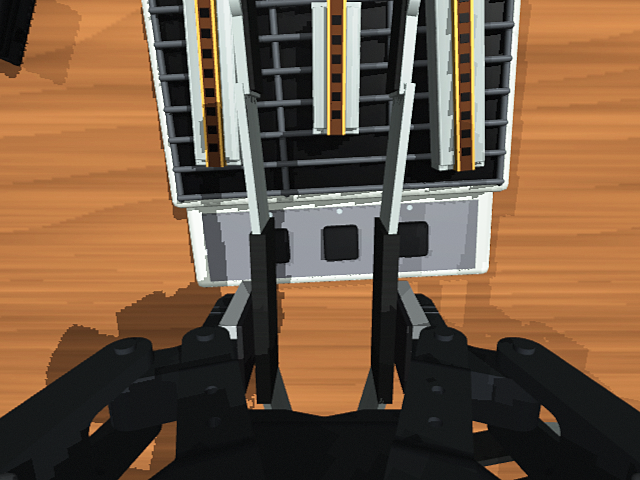

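```bash
python3 - <<'E'
from h import *
import pickle; C=pickle.load(open('w8.pkl','rb'))
im=cv2.imread('pics/w8.png'); h=cv2.cvtColor(im,cv2.COLOR_BGR2HSV)
m=((h[:,:,0]<28)&(h[:,:,1]>110))
r=np.zeros(m.shape,np.uint8); r[0:145,300:380]=m[0:145,300:380]
ys,xs=np.where(r); P=ray(C,np.c_[xs,ys],.097)[:,:2]
print('harp y mean',P[:,1].mean(), 'near end x',np.percentile(P[:,0],1))
v=np.polyfit(P[:,0],P[:,1],1); print('slope',v[0],'y at .645',np.polyval(v,.645))
# tongs: rear edges of pads, at height tcp+0.02
z=.1713+.022
print(ray(C,[[252,95],[398,95],[247,95],[403,95]],z))
E
```

```text
harp y mean -0.004723087606419666 near end x 0.6130768343976811
slope 0.007425424106096398 y at .645 -0.0047199383974330395
[[ 0.62695684  0.02112296  0.1933    ]
 [ 0.6270562  -0.01953854  0.1933    ]
 [ 0.62695344  0.02251578  0.1933    ]
 [ 0.62705961 -0.02093075  0.1933    ]]
```

>>> {"name": "arm_command", "arguments": {
  "increments": [
    [[0.015,0.035,0.1],0],
    [[0.015,0.035,0.2],0],
    [[0.015,0.035,0.3],0],
    [[0.015,0.035,0.35],0],
    [[0.015,0.035,0.35],0]
  ]
}}

```text
time: 10.98
tcp_pos: [0.5566, -0.0049, 0.1179]
tool_rot: [-0.0, 1.0, 0.002, -0.002]
force: [0.5, 0.4, -0.6]
opening: 0.539
```

```bash
python3 - <<'E'
from h import *
import pickle
cv2.imwrite('pics/w9.png',read_camera('wrist')[:,:,::-1])
goto(.557,-.005,.077,.004)
E
```

```text
t 11.03 pos [ 0.5572 -0.0052  0.1191] yaw 0.0029 q6 1.35 open 0.547 F [ 1.2  0.1 -0.3]
shares [-0.001 -0.001  0.281] turn -0.0006
```

View pics/w9.png

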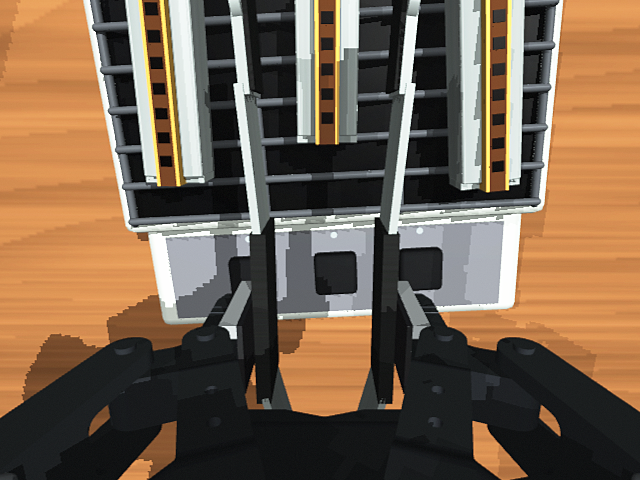

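The tips straddle the short harmonica (x≈327, between arms at ≈250 and ≈402), and both long ones are clear. I'll continue down.

>>> {"name": "arm_command", "arguments": {
  "increments": [
    [[0,0,0.08],0],
    [[0,0,0.16],0],
    [[0,0,0.22],0],
    [[0,0,0.27],0],
    [[0,0,0.275],0]
  ]
}}

```text
time: 11.45
tcp_pos: [0.5572, -0.0058, 0.0774]
tool_rot: [-0.0, 1.0, 0.001, -0.001]
force: [0.1, 1.2, -1.2]
opening: 0.542
```

>>> {"name": "arm_command", "arguments": {
  "increments": [
    [[0,0,0],0],
    [[0,0,0],0],
    [[0,0,0],0]
  ]
}}

```text
time: 11.7
tcp_pos: [0.5579, -0.0061, 0.0788]
tool_rot: [0.0, 1.0, 0.001, 0.001]
force: [0.2, -0.9, -0.7]
opening: 0.542
```

```bash
python3 - <<'E'
from h import *
cv2.imwrite('pics/w10.png',read_camera('wrist')[:,:,::-1])
cv2.imwrite('pics/s10.png',cv2.resize(read_camera('side')[200:340,300:480,::-1],None,fx=4,fy=4,interpolation=cv2.INTER_CUBIC))
goto(.557,-.005,.077,.004)
E
```

```text
t 11.8 pos [ 0.5578 -0.0061  0.0787] yaw 0.0018 q6 1.35 open 0.542 F [ 0.2 -0.2 -0.8]
shares [-0.005 -0.007  0.011] turn -0.0011
```

View pics/w10.png

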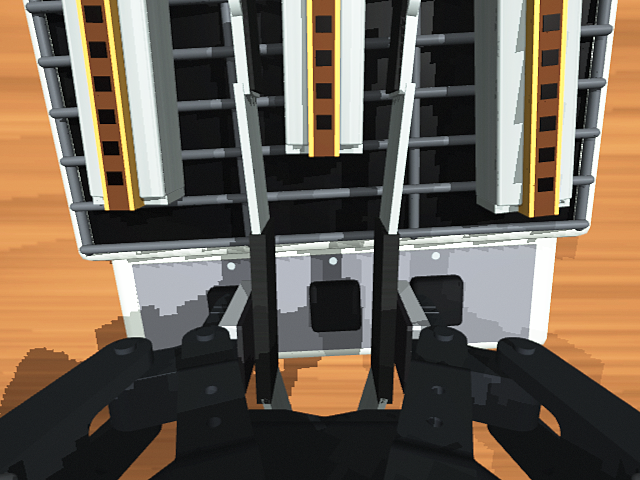

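View pics/s10.png

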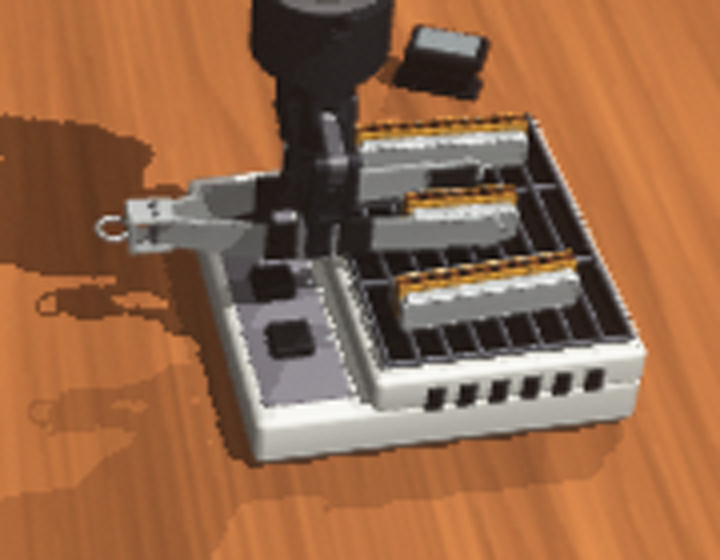

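The tips are either side of the short harmonica at plate height, with nothing else near. I'll make a small trim and then squeeze.

>>> {"name": "arm_command", "arguments": {
  "increments": [
    [[-0.004,-0.006,0.012],0],
    [[-0.004,-0.006,0.012],0]
  ]
}}

```text
time: 11.97
tcp_pos: [0.5567, -0.005, 0.0762]
tool_rot: [-0.0, 1.0, 0.001, -0.0]
force: [-0.1, -0.4, -1.0]
opening: 0.542
```

>>> {"name": "arm_command", "arguments": {
  "increments": [
    [[0,0,0],0],
    [[0,0,0],0],
    [[0,0,0],0],
    [[0,0,0],0],
    [[0,0,0],0]
  ],
  "fingers": 36,
  "squeeze": 55
}}

```text
time: 12.38
tcp_pos: [0.5569, -0.0051, 0.0764]
tool_rot: [-0.0, 1.0, 0.001, -0.0]
force: [-1.5, 0.4, 0.8]
opening: 0.431
```

```bash
python3 - <<'E'
from h import *
cv2.imwrite('pics/w11.png',read_camera('wrist')[:,:,::-1])
goto(.557,-.005,.077,.004)
E
```

```text
t 12.43 pos [ 0.5569 -0.0051  0.0764] yaw 0.0018 q6 1.35 open 0.428 F [-1.2  0.5  1.3]
shares [ 0.001 -0.    -0.004] turn -0.0011
```

View pics/w11.png

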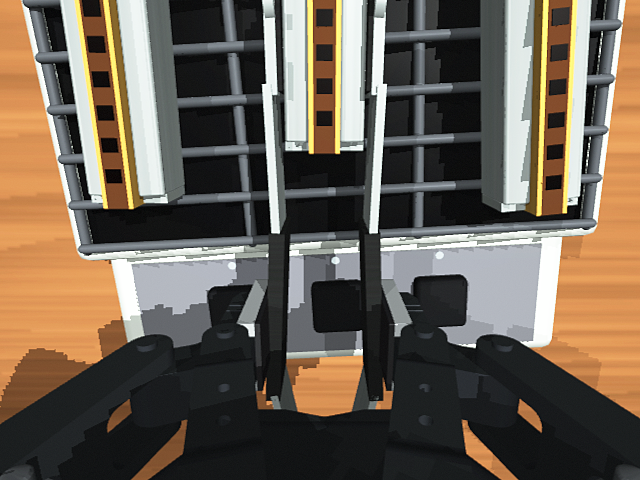

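>>> {"name": "arm_command", "arguments": {
  "increments": [
    [[0,0,0],0],
    [[0,0,0],0],
    [[0,0,0],0],
    [[0,0,0],0],
    [[0,0,0],0]
  ]
}}

```text
time: 12.85
tcp_pos: [0.5569, -0.0051, 0.0764]
tool_rot: [-0.0, 1.0, 0.001, -0.0]
force: [-1.8, 0.9, 1.0]
opening: 0.431
```

```bash
python3 - <<'E'
from h import *
cv2.imwrite('pics/w12.png',read_camera('wrist')[:,:,::-1])
cv2.imwrite('pics/s12.png',cv2.resize(read_camera('side')[200:340,300:480,::-1],None,fx=4,fy=4,interpolation=cv2.INTER_CUBIC))
goto(.557,-.005,.16,.004)
E
```

```text
t 12.95 pos [ 0.5569 -0.0051  0.0764] yaw 0.0018 q6 1.35 open 0.431 F [-1.1 -0.3  0.8]
shares [ 0.    -0.001 -0.557] turn -0.0011
```

View pics/w12.png

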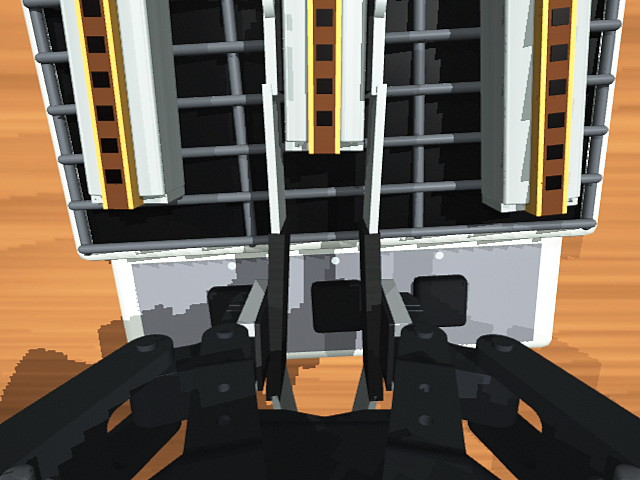

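View pics/s12.png

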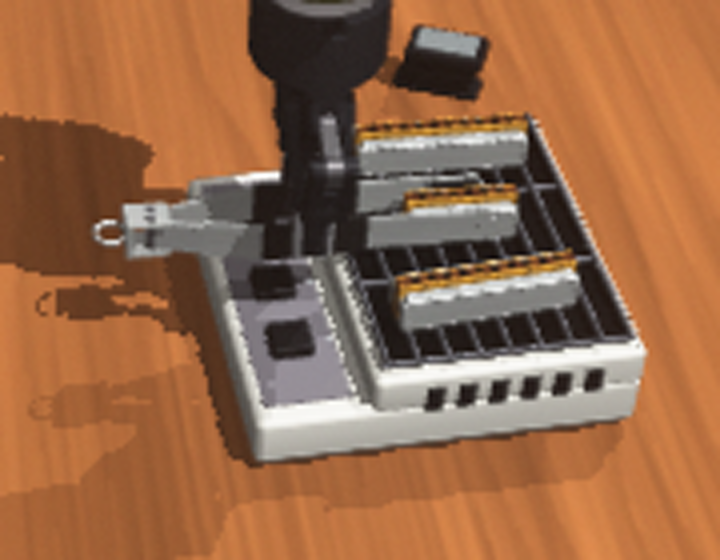

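The fingers have stopped at 0.43, above the 0.36 target, and the pads are flush on the harmonica, so it's gripped. I'll lift slowly.

>>> {"name": "arm_command", "arguments": {
  "increments": [
    [[0,0,-0.03],0],
    [[0,0,-0.07],0],
    [[0,0,-0.12],0],
    [[0,0,-0.17],0],
    [[0,0,-0.22],0]
  ]
}}

```text
time: 13.37
tcp_pos: [0.5571, -0.0052, 0.1105]
tool_rot: [0.0, 1.0, 0.001, 0.0]
force: [-0.2, 0.6, -1.7]
opening: 0.427
```

>>> {"name": "arm_command", "arguments": {
  "increments": [
    [[0,0,-0.06],0],
    [[0,0,-0.13],0],
    [[0,0,-0.2],0],
    [[0,0,-0.27],0],
    [[0,0,-0.33],0]
  ]
}}

```text
time: 13.78
tcp_pos: [0.5571, -0.0051, 0.1603]
tool_rot: [0.0, 1.0, 0.001, 0.001]
force: [0.3, -0.8, -1.4]
opening: 0.427
```

>>> {"name": "arm_command", "arguments": {
  "increments": [
    [[0,0,-0.03],0],
    [[0,0,-0.05],0],
    [[0,0,-0.05],0],
    [[0,0,-0.05],0],
    [[0,0,-0.05],0]
  ]
}}

```text
time: 14.2
tcp_pos: [0.5567, -0.0051, 0.1659]
tool_rot: [-0.0, 1.0, 0.001, -0.001]
force: [0.1, 0.1, -0.6]
opening: 0.431
```

```bash
python3 - <<'E'
from h import *
import pickle
pickle.dump(cam('wrist'),open('w13.pkl','wb'))
cv2.imwrite('pics/w13.png',read_camera('wrist')[:,:,::-1])
s=read_camera('side')[:,:,::-1]; cv2.imwrite('pics/s13f.png',s); cv2.imwrite('pics/s13.png',cv2.resize(s[170:340,300:480],None,fx=3.5,fy=3.5,interpolation=cv2.INTER_CUBIC))
cv2.imwrite('pics/t13.png',read_camera('top')[:,:,::-1])
goto(.557,-.005,.16,.004)
E
```

```text
t 14.35 pos [ 0.5568 -0.0051  0.1659] yaw 0.0018 q6 1.35 open 0.428 F [ 0.8  0.3 -1.5]
shares [ 0.001 -0.     0.04 ] turn -0.0011
```

View pics/w13.png

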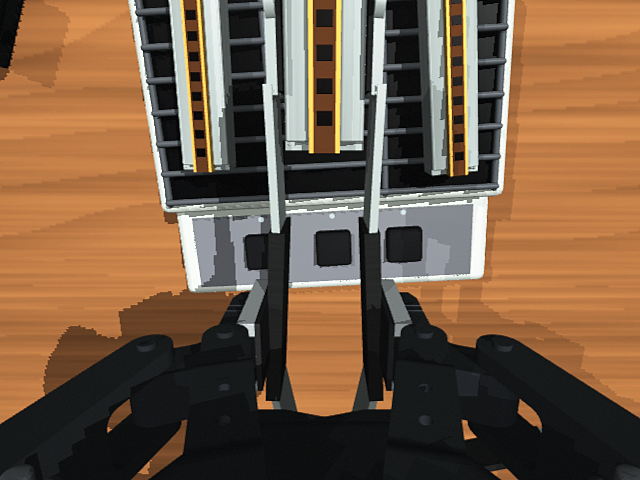

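View pics/s13.png

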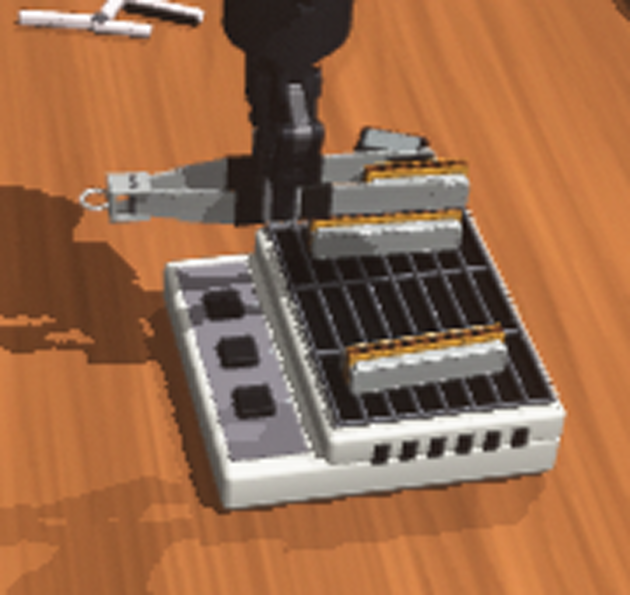

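View pics/t13.png

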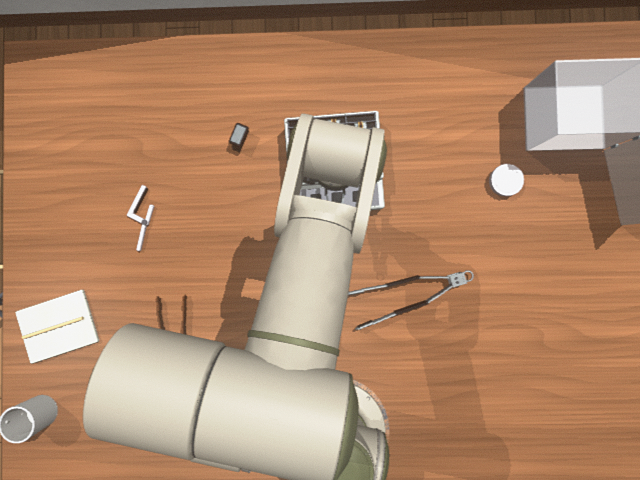

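The harmonica rose with the tongs. It sits at the same place in the wrist image (end at (322,152), versus (323,153) before the lift). The keys are up, both long harmonicas are standing, and the tin, tuner and capo haven't moved. I'll do one stillness check and then hand in.

>>> {"name": "arm_command", "arguments": {
  "increments": [
    [[0,0,0],0],
    [[0,0,0],0],
    [[0,0,0],0],
    [[0,0,0],0],
    [[0,0,0],0]
  ]
}}

```text
time: 14.77
tcp_pos: [0.557, -0.0051, 0.1664]
tool_rot: [-0.0, 1.0, 0.001, 0.0]
force: [0.2, 0.1, -1.1]
opening: 0.434
```

```bash
python3 - <<'E'
from h import *
w=read_camera('wrist')[:,:,::-1]; cv2.imwrite('pics/w14.png',w)
d=cv2.absdiff(w,cv2.imread('pics/w13.png')); print('pixels changed',(d.max(2)>40).sum(), 'harp region',(d[0:160,280:370].max(2)>40).sum())
a=cv2.imread('pics/s13f.png'); b=read_camera('side')[:,:,::-1]; print('side changed',(cv2.absdiff(a,b).max(2)>40).sum())
goto(.557,-.005,.165,.004); print(abs(get_obs()['joint_velocities']).max())
print(sign_off())
E
```

```text
pixels changed 4751 harp region 234
side changed 145
t 14.87 pos [ 0.5569 -0.0051  0.1664] yaw 0.0018 q6 1.35 open 0.431 F [ 0.5  0.5 -0.5]
shares [ 0.    -0.001  0.009] turn -0.0011
0.002365251733554565
the job is handed in; nothing more can be done
None
```

I pressed the left key and then the middle key and let each come back up. I never touched the right key. I then picked up the smaller steel tongs by their black sleeves, closed them on the short harmonica and lifted it straight up about 9 cm. I handed the job in with the harmonica held there, at about 15 s on the clock. The hand-in gives no verdict.

**Checks that agreed:**
- **Keys:** the tool felt 22 N on the left key and 8–18 N on the middle one, against the 4 N needed. The force dropped to about zero after each, and all three keys look up in the last pictures.
- **Grip:** the fingers stopped at 0.43 open, short of their 0.36 target. That is about 36.5 mm by my conversion, a little under the 38 mm I expected. The harmonica kept the same place in the wrist view before and after the lift.
- **Rest of the scene:** by eye in the last pictures, both long harmonicas are standing and the tin, tuner and capo are where they started. I did not measure their positions again.

**One check was not clean:** I compared wrist pictures taken about half a second apart for stillness. About 4,750 pixels changed, 234 of them around the harmonica, while the side view changed by only 145. The tool had moved only about 0.5 mm and the joints were nearly still (0.002 rad/s). I put the change down to that small settling of the arm and handed in without looking further.

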